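# Nest the scoop trays and park them behind the bay gate

### The job

Clear the three white scoop trays away by sliding them along the bench, never lifting or tipping them: slide the smallest back wall first through the mouth of the middle one until it is fully home, then slide that pair fully home in the largest, and then slide the whole nest between the rails of the parking bay up to its end stop. Last, swing the bay's gate shut across the mouth, and leave everything else on the bench where it is.

Things in the scene. Friction and masses are not known exactly. Their poses are not given: they have to be found in the camera images.
- small: Smallest of three slick white plastic scoop trays: floor 2.5 mm, back and side walls 3 mm, open mouth with ramped lip. 70 mm long, 26 high, 60 wide outside at the back, flaring to 71 at the mouth; 54 inside at the back. Origin: centre of underside; +x from mouth (x=-35) to back wall (outer face x=+35), z up. Home in the medium its origin is at x=+6, z=2.5 mm in that frame, 4 mm to spare each side.
- medium: Middle of three slick white plastic scoop trays: floor 2.5 mm, back and side walls 3 mm, open mouth with ramped lip. 88 mm long, 32 high, 74 wide outside at the back, flaring to 88 at the mouth; 68 inside at the back. Origin: centre of underside; +x from mouth (x=-44) to back wall (outer face x=+44), z up. Home in the large its origin is at x=+6, z=2.5 mm in that frame, 4 mm to spare each side.
- large: Largest of three slick white plastic scoop trays: floor 2.5 mm, back and side walls 3 mm, open mouth with ramped lip. 106 mm long, 38 high, 88 wide outside at the back, flaring to 105 at the mouth; 82 inside at the back. Origin: centre of underside; +x from mouth (x=-53) to back wall (outer face x=+53), z up. Starts between the medium tray and the bay.
- bay: Fixed aluminium parking bay: two parallel rails 30 mm high, 8 mm thick, 125 mm apart (inner faces y=+-62.5 mm), joined by an end stop. Origin on the bench at the centre of the clear space; +x points from its open mouth to the stop. Stop face x=+61, rails end at x=-61 mm. The large tray home against the stop has its origin at x=+8 mm.
- gate (a joint): Angle (rad) of the bay's stiff swinging gate about an upright hinge at x=-69, y=-66.5 mm in the bay frame. 0: shut, the bar lies along the bay's +y across the mouth, ending 125 mm from the hinge; 2 to 2.5: open, the bar points out of the bay, well clear of the mouth. Grey bar 8 mm thick, from 7 to 29 mm above the bench; it stays where it is left.
- gate_end (a point): Point on the gate's bar at half its thickness, 120 mm from the hinge and 18 mm above the bench.
- solder: Green-flanged reel of solder standing on end, 56 mm across, 46 mm high, origin under its centre. A bystander.
- wire: Blue-flanged reel of copper wire, 52 mm across, 26 mm high, origin under its centre. A bystander.
- cutters: Side cutters with red and blue grips, 125 mm long (x), 70 mm wide, 12 mm high, lying flat, origin under their middle. A bystander.
- pliers: Pliers with red and blue grips, 170 mm long (x), 70 mm wide, 12 mm high, lying flat, origin under their middle. A bystander.
- marker: White marker with black cap, 132 mm long (x), 16 mm thick, origin under the middle of its white half. A bystander.
- plate: Black keyboard grid plate, 86 x 104 x 4 mm with a white switch on it (11 mm high), origin under its centre. A bystander.
- tweezers: Dark tweezers, 110 mm long (x), 6 mm high, origin under their middle. A bystander.

How it is judged:
By the outcome, as a careful person would: the job done as asked, in the order asked, and still so for the second after the job is handed in, with the robot touching nothing.
It also fails if it takes over 72 s, if anything falls off the work surface, if the arm or the gripper's body presses on something with over 40 N, if the wrist force passes 120 N, or if a joint passes its speed limit or range.

### The arm

A 6-joint arm with a two-finger parallel gripper is mounted at the origin on the work surface. World frame = base frame: x ahead of the robot, y to its left, z up, the work surface at z = 0. Lengths are in mm, angles in rad, forces in N, time in s.
With the tool pointing down it reaches from about 350 to 775 mm from the base axis. Payload 7.3 kg.
Tool frame: the origin (TCP) lies at the centre of the arm's flange, where the gripper is bolted on; the fingertips stand 178 mm ahead of it and the grasp point (between the pads) lies 159 mm ahead of it; z points along the fingers, y is the line along which they close (so a half turn about z gives the same grasp; the last joint's range is limited). The gripper opens to 92 mm and grips with 3 to 60 N. Pads are 19 mm wide; open, the fingers measure 130 mm over their backs; the gripper's body (75 mm by 190 mm) begins 47 mm behind the grasp point.
Start: joints at [-0.146, 0.342, 1.524, -0, 1.275, -0.146], TCP at [525.003, 0.022, 404.741] pointing down, gripper open.
Joint ranges: [-2.53, 2.53], [-0.77, 2.02], [0.04, 2.7], [-1, 4.14], [0.28, 2.66], [-3.11, 3.11]. Speed limits (rad/s): [2.57, 2.57, 3.14, 3.14, 3.14, 3.14].

### API

Orientations are given as [roll, pitch, yaw] about the fixed x, y, z axes, in that order (R = Rz(yaw) Ry(pitch) Rx(roll)).
In Python, from plant import * gives the robot as it stands. The module is installed in compiled form; this text tells all that it offers.
- The arm moves only by the shell command python3 -m inch 'ROWS'. ROWS is JSON, a list of rows, each a list of 5 numbers: the shift along the tool's x, y, z in m, then the turn about the tool's z in rad, then the opening, from 0 (shut) to 1 (fully open). In form: [[tx, ty, tz, spin, claw], ...]. A call has 1 to 8 rows; each row is the pose to reach, as a shift and turn from the pose commanded when the call began, along the tool's axes at that moment; what a row does not reach only later rows make up. A row lasts 1/12 s, in which the tool goes at most 41.7 mm and 7.16 degrees, less where a joint would pass 70% of its speed; a pose out of reach is approached as far as the arm can. A call with a gripper value outside its range is refused whole. The fingers move at their own pace and stop on an object; the grip force is fixed at half the most. Time passes only in rows, so rows that repeat a pose let the fingers close. It gives the time, the measured TCP pose, the force, the opening and the grip force at its end, in the units of the state.
- get_obs(): the state, without advancing time (a new reading comes with each control period).
- capture(name): name is "scene" or "side" or "wrist"; returns a dict with "color" (400x640x3 uint8, red, green, blue), "intrinsics" (3x3 intrinsics, pixels), "distortion" ([k1, k2, p1, p2, k3] as OpenCV has them; the pictures are not rectified), "pose" (4x4, takes a point from camera to world coordinates). Camera axes: x right, y down, z forward; pixel columns grow to the right and rows downward; lengths in mm; the calibration is good to about 2 mm. A picture is of the moment at which its call begins. There is no depth.
- close_job(): hands the job in; it is judged then, once.
Trained networks look in a picture, given as the dict that the camera call returned (one of the last four; its "shot" number tells which), for a name from the list of things; names that differ only in an ending like _2 or _b are one class to them, and where a whole thing is asked for, a point or a joint stands for the part that bears it (a point fixed in the world has none). Each returns a list of dicts, best first, with "conf" (0 to 1); they miss things now and then, are a little off and sometimes report something else, mostly with a low value. They report only what shows in the picture. A call takes as long as a camera call.
- look_for(picture, target): "rect" ([centre column, centre row, width, height] in pixels, round what is visible of it).
- trace(picture, target): "pixels" (400x640 bool, what is visible of it) and "rect" ([centre column, centre row, width, height] in pixels, round what is visible of it).
- tip_of(picture, target): "centre" ([column, row] in pixels: a listed point, or the origin of a listed thing).
The state is a dict: "time": time; "joint_positions": joint angles; "dq": joint speeds; "tau": joint torques, N m; "tool_pos": TCP position; "tcp_rot": TCP orientation; "contact_force": force on the tool from outside, world axes, zero at the start; "moment": the same for the moment, N m; "grip_width": finger opening in mm; "finger_force": force on a finger pad.
Only numpy, scipy, OpenCV 4.12 (cv2) and the standard library are available. Lean on these libraries where they do the work, as an engineer would, in place of code of your own. Each camera call takes 0.05 s, during which the arm holds its last target. There are 200 camera calls.

## Working session

There is one attempt and no reset: what is moved stays moved. The work goes in short steps, Python scripts to look and compute and a shell command to move; the robot and the scene stay as the last step left them, time stands still between calls to the robot, and variables do not carry over. Pictures are saved under pics/ and viewed, at most 10 in all, crops included, and the job is handed in when it is done.

```bash
mkdir -p pics; cat > h.py <<'E'
from plant import *
import numpy as np, cv2
def ray(p,uv):
    n=cv2.undistortPoints(np.array([[uv]],float),np.array(p["intrinsics"],float),np.array(p["distortion"],float))[0,0]
    T=np.array(p["pose"]); d=T[:3,:3]@[n[0],n[1],1]; return T[:3,3],d
def atz(p,uv,z=0):
    o,d=ray(p,uv); return (o+d*(z-o[2])/d[2])[:2]
def proj(p,P):
    T=np.array(p["pose"]);Ti=np.linalg.inv(T)
    r,_=cv2.Rodrigues(Ti[:3,:3]); return cv2.projectPoints(np.array(P,float).reshape(-1,3),r,Ti[:3,3],np.array(p["intrinsics"],float),np.array(p["distortion"],float))[0][:,0]
def save(p,n): cv2.imwrite("pics/"+n+".png",cv2.cvtColor(p["color"],cv2.COLOR_RGB2BGR))
E
python3 - <<'E'
from h import *
o=get_obs(); print(o["time"],o["tool_pos"],o["tcp_rot"],o["grip_width"])
for n in ["scene","side"]:
    p=capture(n); save(p,n+"0"); print(n,np.round(p["pose"],2).tolist())
    for t in ["small","medium","large","bay","gate","gate_end","solder","wire","cutters","pliers","marker","plate","tweezers"]:
        c=tip_of(p,t)
        for x in c[:2]: print(t,round(x["conf"],2),np.round(x["centre"]),np.round(atz(p,x["centre"],18 if t=="gate_end" else 0)))
E
```

```text
0.0 [5.24868142e+02 3.48320699e-02 4.04063623e+02] [-3.14012082e+00 -2.21025683e-04  1.57076256e+00] 91.69172959177281
scene [[-0.64, 0.64, -0.42, 966.53], [0.77, 0.54, -0.34, 351.94], [0.01, -0.54, -0.84, 869.28], [0.0, 0.0, 0.0, 1.0]]
small 0.68 [439. 267.] [503. 348.]
medium 0.9 [376. 227.] [511. 161.]
medium 0.54 [339. 146.] [356. -85.]
large 0.7 [309. 187.] [529. -54.]
bay 0.68 [231. 142.] [ 556. -346.]Traceback (most recent call last):
  File "<stdin>", line 6, in <module>
ValueError: it knows: bay, cutters, gate_end, large, marker, medium, plate, pliers, small, solder, tweezers, wire
```

```bash
python3 - <<'E'
from h import *
for n in ["scene","side"]:
    p=capture(n); save(p,n+"0")
    for t in ["small","medium","large","bay","gate_end","solder","wire","cutters","pliers","marker","plate","tweezers"]:
        c=tip_of(p,t)
        for x in c[:2]: print(n,t,round(x["conf"],2),np.round(x["centre"]),np.round(atz(p,x["centre"],18 if t=="gate_end" else 0)))
E
```

```text
scene small 0.71 [436. 270.] [513. 346.]
scene medium 0.93 [373. 224.] [509. 151.]
scene medium 0.28 [436. 269.] [511. 344.]
scene large 0.7 [308. 183.] [522. -67.]
scene bay 0.9 [228. 142.] [ 563. -352.]
scene bay 0.44 [217. 188.] [ 696. -250.]
scene gate_end 0.61 [307. 186.] [539. -54.]
scene gate_end 0.59 [376. 227.] [520. 166.]
scene solder 0.86 [316. 262.] [688. 104.]
scene wire 0.86 [347. 295.] [706. 216.]
scene cutters 0.77 [269. 239.] [717. -27.]
scene pliers 0.93 [383. 180.] [375.  89.]
scene pliers 0.36 [436. 272.] [519. 348.]
scene marker 0.69 [216. 192.] [ 707. -242.]
scene plate 0.58 [338. 147.] [364. -85.]
scene tweezers 0.65 [395. 335.] [707. 356.]
side small 0.56 [299. 357.] [511. 348.]
side medium 0.6 [322. 268.] [508. 153.]
side large 0.65 [332. 190.] [528. -65.]
side gate_end 0.84 [387. 156.] [ 413. -188.]
side solder 0.81 [242. 235.] [692. 106.]
side cutters 0.76 [252. 187.] [711. -35.]
side cutters 0.17 [329. 188.] [535. -68.]
side pliers 0.59 [394. 252.] [370.  85.]
side pliers 0.32 [301. 360.] [507. 352.]
side marker 0.7 [273. 136.] [ 713. -224.]
side plate 0.82 [404. 193.] [363. -90.]
side plate 0.5 [242. 236.] [691. 109.]
side tweezers 0.81 [199. 341.] [695. 358.]
```

View pics/scene0.png

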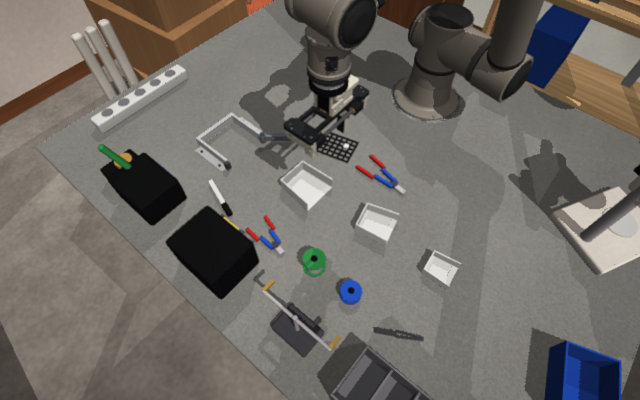

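View pics/side0.png

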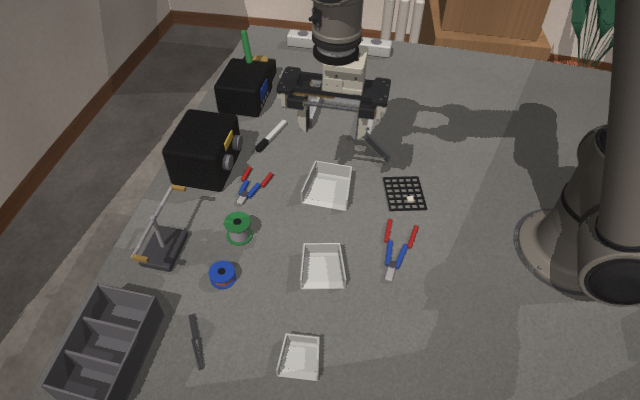

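The scene shows small at px (439,268), medium (376,224), large (306,185), bay (228,140) with the gate towards (285,137). Backs of the trays face the bay (world −y). Next I fit the outlines.

```bash
cat >> h.py <<'E'
from scipy.optimize import minimize
D={"small":(70,26,60,71),"medium":(88,32,74,88),"large":(106,38,88,105)}
def tray(n,q,z0=0,hm=None):
    L,H,b,m=D[n]; hm=H if hm is None else hm
    P=np.array([[sx*L/2,sy*(b if sx>0 else m)/2,z] for sx in(1,-1) for sy in(1,-1) for z in (0,H if sx>0 else hm)],float)
    c,s=np.cos(q[2]),np.sin(q[2]); R=np.array([[c,-s],[s,c]])
    P[:,:2]=P[:,:2]@R.T+q[:2]; P[:,2]+=z0; return P
def mask(p,n,q,**k):
    S=4; u=proj(p,tray(n,q,**k)); h=cv2.convexHull((u*16).round().astype(np.int32))
    m=np.zeros((400,640),np.uint8); cv2.fillConvexPoly(m,h,255,cv2.LINE_AA,4); return m/255.
def fit(n,views,q0,**k):
    # views: [(pic,mask)]
    def f(q):
        q=[q[0],q[1],q[2]/100]; c=0
        for p,M in views:
            m=mask(p,n,q,**k); c+=1-np.minimum(m,M).sum()/np.maximum(m,M).sum()
        return c/len(views)
    best=None
    for d in (0,-.15,.15):
        x0=np.array([q0[0],q0[1],(q0[2]+d)*100])
        r=minimize(f,x0,method="Nelder-Mead",options=dict(initial_simplex=[x0,x0+[12,0,0],x0+[0,12,0],x0+[0,0,12]],xatol=.05,fatol=1e-5,maxiter=300))
        if best is None or r.fun<best.fun: best=r
    return [best.x[0],best.x[1],best.x[2]/100],best.fun
E
python3 - <<'E'
from h import *
P=[capture("scene"),capture("side")]
G={"small":(510,347,-1.57),"medium":(509,153,-1.57),"large":(527,-65,-1.57)}
im=[p["color"][...,::-1].copy() for p in P]
for n,g in G.items():
    V=[]
    for p in P:
        t=[x for x in trace(p,n)]
        u=proj(p,[g[0],g[1],10])[0]
        t=[x for x in t if np.hypot(*(np.array(x["rect"][:2])-u))<25]
        if t: V.append((p,t[0]["pixels"].astype(float)))
    for hm in (None,8):
        q,c=fit(n,V,g,hm=hm); print(n,hm,len(V),np.round(q,3),round(c,3),[np.round(fit(n,[v],q,hm=hm)[0],2) for v in V])
        for i,p in enumerate(P):
            if hm is None: cv2.polylines(im[i],[cv2.convexHull(proj(p,tray(n,q)).round().astype(np.int32))],True,(0,0,255),1)
a=cv2.resize(im[0][140:300,260:480],None,fx=1.8,fy=1.8);b=cv2.resize(im[1][150:390,260:370],None,fx=2.2,fy=2.2)
H=max(a.shape[0],b.shape[0]);o=np.zeros((H,a.shape[1]+b.shape[1],3),np.uint8);o[:a.shape[0],:a.shape[1]]=a;o[:b.shape[0],a.shape[1]:]=b
cv2.imwrite("pics/fit0.png",o)
E
```

```text
small None 2 [509.989 351.573  -1.488] 0.092 [array([509.98, 352.12,  -1.49]), array([510.79, 351.09,  -1.46])]
small 8 2 [509.239 352.347  -1.487] 0.096 [array([508.13, 352.55,  -1.47]), array([510.86, 351.63,  -1.5 ])]
medium None 2 [508.069 158.062  -1.332] 0.084 [array([508.25, 158.68,  -1.29]), array([508.27, 157.4 ,  -1.35])]
medium 8 2 [506.906 157.777  -1.343] 0.084 [array([504.83, 157.57,  -1.28]), array([507.66, 157.36,  -1.35])]
large None 2 [535.12  -61.116  -1.576] 0.067 [array([533.71, -61.57,  -1.57]), array([536.42, -63.19,  -1.57])]
large 8 2 [534.914 -61.705  -1.587] 0.098 [array([531.75, -61.72,  -1.56]), array([538.04, -63.29,  -1.61])]
```

View pics/fit0.png

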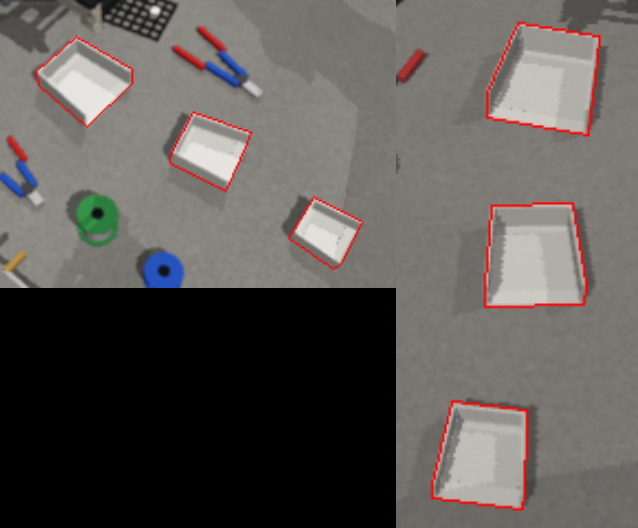

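Fits hug all three outlines: small (510,352,−1.49), medium (508,158,−1.33), large (535,−61,−1.58). First I straighten the medium out in line with the large by pushing it from inside its back wall.

```bash
python3 -m inch '[[0.04,-0.004,0,-0.12,0.24],[0.08,-0.008,0.03,-0.236,0.24],[0.12,-0.012,0.06,-0.236,0.24],[0.136,-0.012,0.1,-0.236,0.24],[0.136,-0.012,0.13,-0.236,0.24],[0.136,-0.012,0.13,-0.236,0.24]]'
python3 - <<'E'
from h import *
p=capture("wrist"); save(p,"w1")
print(get_obs()["grip_width"])
for n in ["medium","bay","gate_end"]:
    for q in [p,capture("scene"),capture("side")][:]:
        for x in tip_of(q,n)[:1]: print(n,q["shot"],round(x["conf"],2),np.round(atz(q,x["centre"],18 if n=="gate_end" else 0)))
E
```

```text
time: 2.45
tool_pos: [510.5, 137.5, 268.7]
tcp_rot: [-3.13, -0.002, 1.809]
contact_force: [-1.8, -0.1, -1.3]
grip_width: 56.1
finger_force: 0.0
52.47035080889151
medium 6 0.93 [505. 157.]
medium 7 0.57 [507. 155.]
medium 8 0.85 [503. 155.]Traceback (most recent call last):
  File "<stdin>", line 6, in <module>
ValueError: only the last four pictures can be asked about
```

View pics/w1.png

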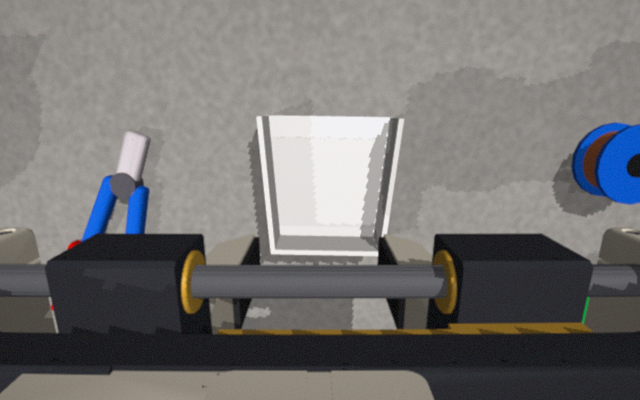

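Wrist view: medium centred under the gripper (back wall at row ~250, column ~325). Descending and fitting the bay.

```bash
python3 -m inch '[[-0.002,0.002,0,0,0.24],[-0.002,0.002,0,0,0.24],[-0.002,0.002,0,0,0.24],[-0.002,0.002,0.03,0,0.24],[-0.002,0.002,0.06,0,0.24],[-0.002,0.002,0.079,0,0.24],[-0.002,0.002,0.079,0,0.24]]'
cat >> h.py <<'E'
def bayhull(q,g=None):
    B=[[(-61,61+8),(62.5,70.5)],[(-61,61+8),(-70.5,-62.5)],[(61,69),(-70.5,70.5)]]
    c,s=np.cos(q[2]),np.sin(q[2]); R=np.array([[c,-s],[s,c]]); out=[]
    for X,Y in B:
        P=np.array([[x,y,z] for x in X for y in Y for z in (0,30)],float); P[:,:2]=P[:,:2]@R.T+q[:2]; out.append(P)
    if g is not None:
        P=[]
        d=np.array([-np.sin(g),np.cos(g)]);n=np.array([d[1],-d[0]])
        P=np.array([list(np.array([-69,-66.5])+d*l+n*t)+[z] for l in(0,125) for t in(-4,4) for z in(7,29)]); P[:,:2]=P[:,:2]@R.T+q[:2]; out.append(P)
    return out
def baymask(p,q,g=None):
    m=np.zeros((400,640),np.uint8)
    for P in bayhull(q,g): cv2.fillConvexPoly(m,cv2.convexHull((proj(p,P)*16).round().astype(np.int32)),255,cv2.LINE_AA,4)
    return m/255.
E
python3 - <<'E'
from h import *
P=[capture("scene"),capture("side")];V=[]
ims=[]
for p in P:
    for n in("bay","gate_end"):
        for x in tip_of(p,n)[:1]: print(n,round(x["conf"],2),np.round(atz(p,x["centre"],18 if n=="gate_end" else 0)))
    t=trace(p,"bay"); print([(round(x["conf"],2),np.round(x["rect"])) for x in t[:3]])
    if t: V.append((p,t[0]["pixels"].astype(float)))
def f(v,useg=True):
    q=[v[0],v[1],v[2]/100]; c=0
    for p,M in V:
        m=baymask(p,q,v[3]/100); c+=1-np.minimum(m,M).sum()/np.maximum(m,M).sum()
    return c/len(V)
best=None
for yaw in(-1.7,-1.57,-1.4):
  for g in (2.1,2.4):
    x0=np.array([560,-350,yaw*100,g*100])
    r=minimize(f,x0,method="Nelder-Mead",options=dict(initial_simplex=np.vstack([x0,x0+np.eye(4)*15]),maxiter=400,xatol=.05,fatol=1e-5))
    if best is None or r.fun<best.fun: best=r
print(best.x,best.fun)
q=[best.x[0],best.x[1],best.x[2]/100]
for p in P:
    im=p["color"][...,::-1].copy()
    for h in bayhull(q,best.x[3]/100): cv2.polylines(im,[cv2.convexHull(proj(p,h).round().astype(np.int32))],True,(0,0,255),1)
    u=proj(p,[q[0]-50,q[1]+50,0])[0].astype(int); x0=max(u[0]-100,0);y0=max(u[1]-75,0)
    ims.append(cv2.resize(im[y0:y0+150,x0:x0+200],(400,300)))
cv2.imwrite("pics/bay.png",np.hstack(ims))
E
```

```text
time: 3.43
tool_pos: [514.0, 134.3, 192.2]
tcp_rot: [-3.134, -0.001, 1.807]
contact_force: [-1.4, -0.2, -0.6]
grip_width: 22.1
finger_force: 0.0
bay 0.64 [ 560. -356.]
gate_end 0.53 [ 412. -184.]
[(0.68, array([252., 141., 110.,  59.]))]
bay 0.38 [ 420. -200.]
gate_end 0.51 [ 411. -186.]
[(0.95, array([373., 128.,  31.,  70.]))]
[ 557.26449604 -343.7642024  -158.35592944  231.33724202] 0.47537415222149687
```

View pics/bay.png

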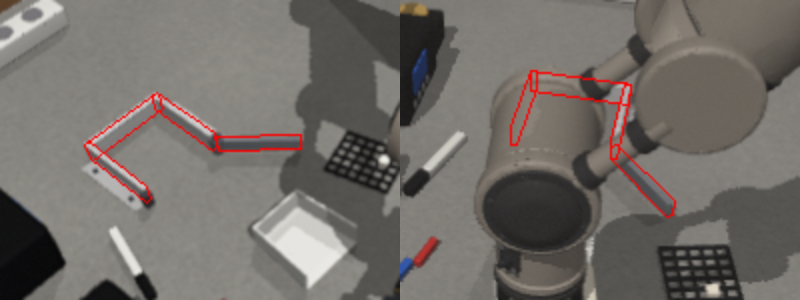

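Bay fit: (557,−344, yaw −1.58), gate angle 2.31; outline sits on the rails in the scene crop. Now push and straighten the medium.

```bash
python3 -m inch '[[-0.005,0,0,0,0.30],[-0.010,0,0,0.03,0.30],[-0.022,0,0,0.06,0.30],[-0.034,0,0,0.09,0.30],[-0.046,0,0,0.12,0.30],[-0.058,0,0,0.15,0.30],[-0.070,0,0,0.19,0.30],[-0.080,0,0,0.22,0.30]]'; python3 -m inch '[[-0.006,0.001,0,0.016,0.3],[-0.011,0.001,0,0.016,0.3],[-0.013,0.001,0,0.016,0.3],[-0.013,0.001,0,0.016,0.3]]'
cat >> h.py <<'E'
def loc(n,g,cams=("scene","side","wrist"),z0=0,r=30,**k):
    V=[];out=[]
    for c in cams:
        p=capture(c)
        u=proj(p,[g[0],g[1],10])[0]
        t=[x for x in trace(p,n) if np.hypot(*(np.array(x["rect"][:2])-u))<r]
        if t: V.append((p,t[0]["pixels"].astype(float)));out.append((c,np.round(fit(n,V[-1:],g,z0=z0,**k)[0],2).tolist(),round(fit(n,V[-1:],g,z0=z0,**k)[1],3)))
    if V: q,c=fit(n,V,g,z0=z0,**k); print(n,np.round(q,3),round(c,3),out); return q
    print(n,"none")
E
python3 - <<'E'
from h import *
loc("medium",(535,75,-1.57),("scene","side"))
E
```

```text
time: 4.5
tool_pos: [534.5, 55.0, 195.7]
tcp_rot: [3.142, 0.0, 1.582]
contact_force: [-0.1, 0.8, -0.1]
grip_width: 27.5
finger_force: 0.4
time: 4.83
tool_pos: [535.3, 43.4, 195.7]
tcp_rot: [-3.141, 0.0, 1.571]
contact_force: [0.1, -0.4, 0.8]
grip_width: 27.5
finger_force: 0.0
medium [533.127  73.456  -1.551] 0.256 [('scene', [532.36, 73.94, -1.53], np.float64(0.344)), ('side', [533.48, 73.3, -1.55], np.float64(0.167))]
```

```bash
python3 -m inch '[[0.005,0,-0.03,0,0.1],[0.03,0,-0.05,0,0.1],[0.07,-0.006,-0.05,-0.03,0.1],[0.11,-0.01,-0.05,-0.06,0.1],[0.15,-0.012,-0.05,-0.082,0.1],[0.19,-0.016,-0.05,-0.082,0.1],[0.23,-0.02,-0.05,-0.082,0.1],[0.27,-0.024,-0.05,-0.082,0.1]]'; python3 -m inch '[[0.0236,0,0,0,0.1],[0.0236,0,0,0,0.1],[0.0236,0,0.03,0,0.1],[0.0236,0,0.056,0,0.1],[0.0236,0,0.056,0,0.1]]'
python3 - <<'E'
from h import *
loc("medium",(535,75,-1.57),("scene","side"));loc("large",(535,-61,-1.57),("scene","side"))
p=capture("scene");save(p,"s2")
p=capture("wrist");save(p,"w2")
E
```

```text
time: 5.7
tool_pos: [510.5, 316.1, 245.8]
tcp_rot: [3.141, 0.0, 1.654]
contact_force: [0.9, -0.1, -0.1]
grip_width: 9.4
finger_force: 0.0
time: 6.12
tool_pos: [507.4, 336.3, 184.9]
tcp_rot: [-3.133, 0.004, 1.654]
contact_force: [-0.7, -0.5, -0.7]
grip_width: 9.3
finger_force: 0.0
medium [530.593  73.336  -1.577] 0.478 [('scene', [530.76, 73.31, -1.59], np.float64(0.073)), ('side', [504.22, 16.96, -1.31], np.float64(0.87))]
large [535.104 -61.861  -1.565] 0.312 [('scene', [534.12, -61.83, -1.58], np.float64(0.071)), ('side', [535.61, -62.45, -1.57], np.float64(0.551))]
```

View pics/w2.png

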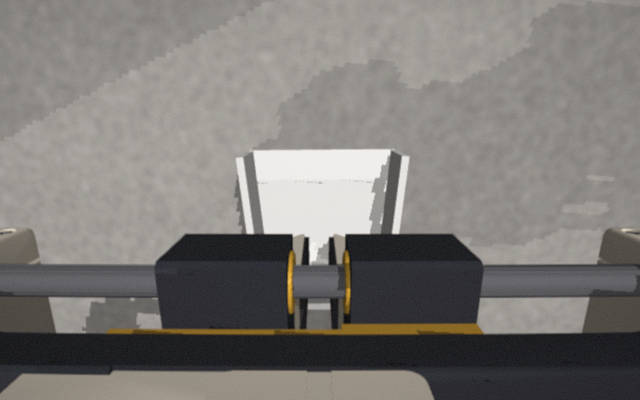

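Wrist view: fingers stand inside small, near its back wall, about centred (small spans columns 240–408). Push it forward to the medium's mouth.

```bash
python3 -m inch '[[-0.004,0,0,0,0.14],[-0.009,0,0,0,0.14],[-0.018,0.001,0,0,0.14],[-0.030,0.002,0,0,0.14],[-0.044,0.003,0,0,0.14],[-0.058,0.004,0,0,0.14],[-0.072,0.005,0,0,0.14],[-0.086,0.005,0,0.01,0.14]]'; python3 -m inch '[[-0.014,0.001,0,0.01,0.14],[-0.028,0.001,0,0.02,0.14],[-0.042,0.002,0,0.035,0.14],[-0.056,0.002,0,0.045,0.14],[-0.068,0.003,0,0.06,0.14],[-0.078,0.003,0,0.072,0.14],[-0.082,0.003,0,0.072,0.14],[-0.082,0.003,0,0.072,0.14]]'
python3 - <<'E'
from h import *
loc("small",(530,195,-1.57),("scene","side"))
loc("medium",(531,73,-1.57),("scene","side"))
E
```

```text
time: 7.28
tool_pos: [521.8, 250.1, 189.7]
tcp_rot: [3.142, 0.0, 1.642]
contact_force: [0.2, -0.6, -0.4]
grip_width: 13.2
finger_force: 0.2
time: 7.95
tool_pos: [530.5, 169.4, 189.8]
tcp_rot: [3.142, 0.0, 1.57]
contact_force: [-0.2, 0.4, -0.1]
grip_width: 12.9
finger_force: 0.0
small [532.675 191.774  -1.524] 0.411 [('scene', [536.02, 198.21, -1.31], np.float64(0.476)), ('side', [532.61, 191.71, -1.52], np.float64(0.338))]
medium [529.261  68.355  -1.51 ] 0.217 [('scene', [529.26, 68.36, -1.51], np.float64(0.217))]
```

```bash
python3 -m inch '[[-0.006,0,0,0,0.14],[-0.016,0,0,0,0.14],[-0.028,0,0,0,0.14],[-0.040,0,0,0,0.14],[-0.052,0,0,0,0.14],[-0.064,0,0,0,0.14],[-0.074,0,0,0,0.14],[-0.080,0,0,0,0.14]]'; python3 -m inch '[[-0.008,0,0,0,0.14],[-0.016,0,0,0,0.14],[-0.024,0,0,0,0.14],[-0.032,0,0,0,0.14],[-0.038,0,0,0,0.14],[-0.038,0,0,0,0.14]]'
python3 - <<'E'
from h import *
p=capture("wrist");save(p,"w3")
q=capture("scene");r=capture("side")
for c,p in (("scene",q),("side",r)):
  for n in("small","medium","large"):
    print(c,n,[(round(x["conf"],2),np.round(atz(p,x["centre"],2))) for x in tip_of(p,n)[:2]])
save(q,"s3"); a=q["color"][130:330,240:480,::-1]; b=r["color"][120:320,240:440,::-1]
cv2.imwrite("pics/c3.png",cv2.resize(np.hstack([a,b]),None,fx=1.8,fy=1.8))
E
```

```text
time: 9.02
tool_pos: [530.4, 88.6, 189.7]
tcp_rot: [-3.142, 0.0, 1.569]
contact_force: [0.5, 0.1, -0.2]
grip_width: 12.9
finger_force: 0.2
time: 9.52
tool_pos: [530.4, 51.3, 189.7]
tcp_rot: [3.141, 0.0, 1.57]
contact_force: [0.6, 0.5, 0.9]
grip_width: 13.0
finger_force: 0.0
scene small [(0.8, array([528.,  59.]))]
scene medium [(0.72, array([531.,  74.]))]
scene large [(0.61, array([531., -63.]))]
side small [(0.91, array([540.,  73.])), (0.66, array([366., -85.]))]
side medium [(0.72, array([536.,  70.]))]
side large []
```

View pics/c3.png

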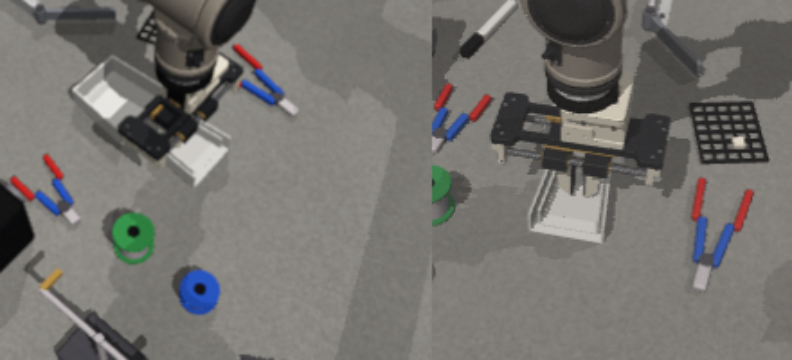

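Small sits inside the medium in both crops. Push a bit further, then back off and check the seating.

```bash
python3 -m inch '[[-0.004,0,0,0,0.14],[-0.008,0,0,0,0.14],[-0.012,0,0,0,0.14],[-0.015,0,0,0,0.14],[-0.015,0,0,0,0.14],[-0.015,0,0,0,0.14]]'; python3 -m inch '[[0.003,0,0,0,0.12],[0.005,0,-0.03,0,0.12],[0.04,0,-0.06,0,0.12],[0.08,0,-0.07,0,0.12],[0.12,0,-0.07,0,0.12],[0.16,0,-0.07,0,0.12],[0.20,0,-0.07,0,0.12],[0.24,0,-0.07,0,0.12]]'
python3 - <<'E'
from h import *
m=loc("medium",(531,67,-1.57),("scene","side"))
s=loc("small",(531,60,-1.57),("scene","side"),z0=2.5)
l=loc("large",(534,-62,-1.57),("scene","side"))
o=[]
for c in("scene","side"):
    p=capture(c);im=p["color"][...,::-1].copy();im=cv2.resize(im,None,fx=4,fy=4,interpolation=cv2.INTER_CUBIC)
    u=(proj(p,[531,67,0])[0]*4).astype(int)
    # predicted home small top edges given medium
    o.append(im[u[1]-200:u[1]+200,u[0]-200:u[0]+200])
cv2.imwrite("pics/c4.png",np.hstack(o))
E
```

```text
time: 10.47
tool_pos: [530.4, 37.0, 189.7]
tcp_rot: [3.142, 0.0, 1.57]
contact_force: [0.6, 0.2, -0.3]
grip_width: 12.6
finger_force: 0.0
time: 11.13
tool_pos: [529.7, 279.8, 260.0]
tcp_rot: [3.141, -0.0, 1.571]
contact_force: [0.5, 0.0, -0.5]
grip_width: 10.8
finger_force: 0.0
medium [532.124  64.641  -1.561] 0.77 [('scene', [532.55, 65.23, -1.57], np.float64(0.623)), ('side', [530.58, 61.63, -1.54], np.float64(0.917))]
small [527.46   59.143  -1.57 ] 0.47 [('scene', [528.11, 59.02, -1.6], np.float64(0.112)), ('side', [526.93, 49.56, -1.53], np.float64(0.823))]
large [535.218 -61.167  -1.591] 0.437 [('scene', [535.24, -61.17, -1.59], np.float64(0.041)), ('side', [534.73, -61.68, -1.57], np.float64(0.833))]
```

View pics/c4.png

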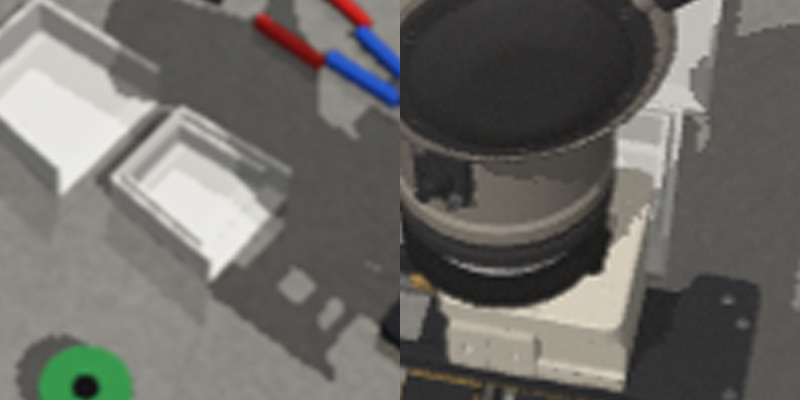

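Back walls of small and medium touch in the scene crop (small fits 6 mm ahead of the medium: home). Now push the pair into the large.

```bash
python3 -m inch '[[-0.04,0,0,0,0.1],[-0.08,0,0,0,0.1],[-0.12,0,0,0,0.1],[-0.16,0,0,0,0.1],[-0.20,0,0,0,0.1],[-0.232,0,0,0,0.1],[-0.232,0,0,0,0.1],[-0.232,0,0.03,0,0.1]]'; python3 -m inch '[[0,0,0.03,0,0.1],[0,0,0.038,0,0.1],[0,0,0.038,0,0.14],[-0.004,0,0.038,0,0.14],[-0.009,0,0.038,0,0.14],[-0.017,0.001,0.038,0,0.14],[-0.027,0.002,0.038,0,0.14],[-0.037,0.003,0.038,0,0.14]]'; python3 -m inch '[[-0.010,0.001,0,0,0.14],[-0.020,0.001,0,0,0.14],[-0.030,0.001,0,0,0.14],[-0.040,0.001,0,0,0.14],[-0.050,0.001,0,0,0.14],[-0.060,0.001,0,0,0.14],[-0.070,0.001,0,0,0.14],[-0.080,0.001,0,0,0.14]]'
python3 -m inch '[[-0.008,0,0,0,0.14],[-0.016,0,0,0,0.14],[-0.023,0,0,0,0.14],[-0.029,0,0,0,0.14],[-0.034,0,0,0,0.14],[-0.036,0,0,0,0.14],[-0.036,0,0,0,0.14],[-0.036,0,0,0,0.14]]'
```

```text
time: 12.5
tool_pos: [532.5, 43.4, 234.1]
tcp_rot: [3.131, 0.001, 1.567]
contact_force: [1.2, 0.6, -0.6]
grip_width: 8.9
finger_force: 0.0
time: 13.17
tool_pos: [533.7, 7.5, 192.8]
tcp_rot: [3.14, 0.0, 1.571]
contact_force: [-0.0, 1.1, 0.2]
grip_width: 13.0
finger_force: 0.7
time: 13.83
tool_pos: [534.3, -72.6, 191.7]
tcp_rot: [-3.141, -0.0, 1.571]
contact_force: [0.4, 0.5, -0.7]
grip_width: 13.0
finger_force: 0.3
time: 14.5
tool_pos: [534.4, -107.7, 191.8]
tcp_rot: [3.141, 0.0, 1.571]
contact_force: [0.1, -0.7, -0.1]
grip_width: 12.9
finger_force: 0.0
```

```bash
python3 -m inch '[[0.003,0,0,0,0.12],[0.005,0,-0.03,0,0.12],[0.04,0,-0.06,0,0.12],[0.08,0,-0.07,0,0.12],[0.12,0,-0.07,0,0.12],[0.16,0,-0.07,0,0.12],[0.20,0,-0.07,0,0.12],[0.24,0,-0.07,0,0.12]]'
python3 - <<'E'
from h import *
l=loc("large",(534,-74,-1.57),("scene","side"))
s=loc("small",(534,-86,-1.57),("scene","side"),z0=5)
m=loc("medium",(534,-80,-1.57),("scene","side"),z0=2.5)
o=[]
for c in("scene","side"):
    p=capture(c);im=p["color"][...,::-1].copy();im=cv2.resize(im,None,fx=4,fy=4,interpolation=cv2.INTER_CUBIC)
    u=(proj(p,[534,-74,0])[0]*4).astype(int)
    o.append(im[u[1]-200:u[1]+200,u[0]-200:u[0]+200])
cv2.imwrite("pics/c5.png",np.hstack(o))
E
```

```text
time: 15.17
tool_pos: [533.8, 134.8, 262.1]
tcp_rot: [3.141, 0.0, 1.571]
contact_force: [0.9, 0.5, -0.0]
grip_width: 11.0
finger_force: 0.0
large [532.954 -76.209  -1.557] 0.811 [('scene', [533.6, -75.28, -1.55], np.float64(0.673)), ('side', [533.82, -126.6, -1.57], np.float64(0.945))]
small [531.619 -86.159  -1.574] 0.14 [('scene', [531.62, -86.16, -1.57], np.float64(0.14))]
medium [529.647 -81.576  -1.558] 0.844 [('scene', [529.55, -81.44, -1.56], np.float64(0.72)), ('side', [523.73, -117.83, -1.48], np.float64(0.966))]
```

View pics/c5.png

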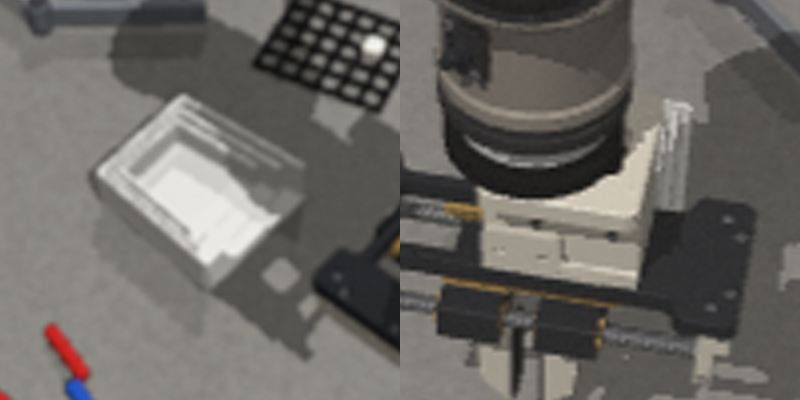

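All three nested, back walls stacked (small 12 mm ahead of large: home). Now move the nest to the bay's mouth on a gentle S.

```bash
python3 -m inch '[[-0.04,0,0,0,0.1],[-0.08,0,0,0,0.1],[-0.12,0,0,0,0.1],[-0.16,0,0,0,0.1],[-0.20,0,0,0,0.1],[-0.233,-0.001,0,0,0.1],[-0.233,-0.001,0,0,0.1],[-0.233,-0.001,0.03,0,0.1]]'; python3 -m inch '[[0,0,0.03,0,0.1],[0,0,0.039,0,0.1],[0,0,0.039,0,0.14],[0,0,0.039,0,0.14]]'; python3 -m inch '[[-0.004,0,0,0,0.14],[-0.009,0,0,0,0.14],[-0.019,0.001,0,-0.03,0.14],[-0.030,0.0025,0,-0.06,0.14],[-0.042,0.0045,0,-0.09,0.14],[-0.054,0.0065,0,-0.11,0.14],[-0.066,0.0085,0,-0.12,0.14],[-0.078,0.0105,0,-0.12,0.14]]'
python3 -m inch '[[-0.0122,0.0006,0,0,0.14],[-0.0243,0.0011,0,0,0.14],[-0.0365,0.0017,0,0.02,0.14],[-0.0486,0.0022,0,0.05,0.14],[-0.0607,0.0023,0,0.09,0.14],[-0.070,0.0024,0,0.12,0.14],[-0.076,0.0024,0,0.13,0.14],[-0.078,0.0024,0,0.13,0.14]]'
python3 - <<'E'
from h import *
print(get_obs()["tool_pos"])
loc("large",(556,-222,-1.58),("scene","side"))
loc("small",(556,-234,-1.58),("scene","side"),z0=5)
E
```

```text
time: 16.53
tool_pos: [535.1, -103.5, 236.0]
tcp_rot: [3.131, 0.003, 1.567]
contact_force: [2.0, -0.1, -0.4]
grip_width: 9.2
finger_force: 0.0
time: 16.87
tool_pos: [533.6, -100.3, 193.0]
tcp_rot: [-3.141, -0.0, 1.571]
contact_force: [0.7, -0.1, 0.4]
grip_width: 12.4
finger_force: 0.0
time: 17.53
tool_pos: [544.1, -179.2, 194.0]
tcp_rot: [3.14, 0.0, 1.691]
contact_force: [-1.4, 2.9, 1.6]
grip_width: 13.0
finger_force: 1.5
time: 18.2
tool_pos: [555.6, -257.0, 192.6]
tcp_rot: [3.141, 0.0, 1.559]
contact_force: [0.1, 3.1, 2.1]
grip_width: 12.8
finger_force: 1.5
[ 555.57510647 -256.95437732  192.57975873]
large [ 555.434 -224.379   -1.565] 0.712 [('scene', [554.8, -224.07, -1.57], np.float64(0.674)), ('side', [555.86, -223.78, -1.56], np.float64(0.748))]
small [ 555.564 -234.948   -1.562] 0.336 [('scene', [553.87, -234.57, -1.59], np.float64(0.295)), ('side', [556.66, -236.27, -1.55], np.float64(0.368))]
```

```bash
python3 -m inch '[[-0.008,0,0,0,0.14],[-0.018,0.0005,0,0,0.14],[-0.030,0.001,0,0,0.14],[-0.042,0.0015,0,0,0.14],[-0.054,0.0015,0,0,0.14],[-0.066,0.0015,0,0,0.14],[-0.078,0.0015,0,0,0.14],[-0.088,0.0015,0,0,0.14]]'; python3 -m inch '[[-0.010,0,0,0,0.14],[-0.020,0,0,0,0.14],[-0.028,0,0,0,0.14],[-0.034,0,0,0,0.14],[-0.037,0,0,0,0.14],[-0.037,0,0,0,0.14]]'
python3 -m inch '[[-0.001,0,0,0,0.14],[-0.002,0,0,0,0.14],[-0.003,0,0,0,0.14],[-0.003,0,0,0,0.14]]';
```

```text
time: 19.27
tool_pos: [555.9, -345.5, 192.7]
tcp_rot: [3.141, 0.0, 1.56]
contact_force: [0.3, 2.1, 0.9]
grip_width: 12.8
finger_force: 1.2
time: 19.77
tool_pos: [555.7, -381.5, 192.8]
tcp_rot: [3.141, 0.001, 1.56]
contact_force: [0.3, 0.7, 0.1]
grip_width: 13.0
finger_force: 0.0
time: 20.1
tool_pos: [555.9, -383.4, 192.8]
tcp_rot: [-3.142, -0.0, 1.561]
contact_force: [0.8, 2.4, 1.4]
grip_width: 12.8
finger_force: 1.2
```

```bash
python3 -m inch '[[-0.001,0,0,0,0.14],[-0.002,0,0,0,0.14],[-0.003,0,0,0,0.14]]';python3 -m inch '[[-0.001,0,0,0,0.14],[-0.002,0,0,0,0.14]]'; python3 -m inch '[[-0.001,0,0,0,0.14],[-0.002,0,0,0,0.14]]'
```

```text
time: 20.35
tool_pos: [556.0, -385.4, 192.8]
tcp_rot: [-3.141, -0.003, 1.561]
contact_force: [0.7, 11.1, 4.4]
grip_width: 12.7
finger_force: 5.9
time: 20.52
tool_pos: [556.1, -386.0, 192.8]
tcp_rot: [-3.14, -0.007, 1.561]
contact_force: [-0.1, 17.6, 7.5]
grip_width: 13.1
finger_force: 9.1
time: 20.68
tool_pos: [556.2, -386.6, 192.8]
tcp_rot: [-3.139, -0.01, 1.561]
contact_force: [-0.4, 24.4, 10.7]
grip_width: 13.0
finger_force: 12.2
```

Nest against the stop (force rises at tool y≈−385, as predicted −386). Back off, lift, and go behind the gate.

```bash
python3 -m inch '[[0.008,0,0,0,0.12],[0.008,0,-0.03,0,0.12],[0.01,0,-0.06,0,0],[0.04,-0.03,-0.06,0.12,0],[0.07,-0.06,-0.06,0.24,0],[0.10,-0.09,-0.06,0.36,0],[0.13,-0.12,-0.06,0.48,0],[0.164,-0.145,-0.06,0.60,0]]'; python3 -m inch '[[0,0,0,0.12,0],[0,0,0,0.235,0],[0,0,0,0.235,0]]'
python3 - <<'E'
from h import *
o=get_obs();print(np.round(o["joint_positions"],2))
l=loc("large",(557,-352,-1.58),("scene","side"))
m=loc("small",(557,-364,-1.58),("scene","side"),z0=5)
for c in("scene","side"):
    p=capture(c);print([(round(x["conf"],2),np.round(atz(p,x["centre"],18),1)) for x in tip_of(p,"gate_end")[:2]])
E
```

```text
time: 21.35
tool_pos: [412.6, -227.4, 253.0]
tcp_rot: [3.14, 0.001, 0.954]
contact_force: [-0.1, -0.5, 1.1]
grip_width: 0.3
finger_force: 0.0
time: 21.6
tool_pos: [414.3, -228.2, 253.4]
tcp_rot: [3.139, 0.0, 0.722]
contact_force: [-0.4, 0.0, 0.3]
grip_width: 0.2
finger_force: 0.0
[-0.67  0.44  1.86 -0.    0.84  0.18]
large [ 556.715 -351.123   -1.572] 0.697 [('scene', [556.93, -351.43, -1.61], np.float64(0.656)), ('side', [556.63, -351.3, -1.57], np.float64(0.737))]
small [ 556.658 -363.934   -1.554] 0.148 [('scene', [556.09, -363.04, -1.67], np.float64(0.149)), ('side', [556.5, -363.81, -1.55], np.float64(0.143))]
[]
[(0.52, array([ 410.1, -184.1]))]
```

```bash
python3 -m inch '[[0,-0.003,0.03,0,0],[0,-0.003,0.063,0,0],[0,-0.003,0.063,0,0],[0.006,-0.003,0.063,0,0],[0.011,-0.003,0.063,0,0],[0.0145,-0.003,0.063,0,0],[0.0145,-0.003,0.063,0,0]]'; python3 -m inch '[[0.0087,-0.0009,0,0.096,0],[0.0175,-0.0009,0,0.1925,0],[0.0262,-0.0001,0,0.289,0],[0.0348,0.0015,0,0.385,0],[0.0432,0.004,0,0.481,0],[0.0513,0.0072,0,0.5775,0],[0.0591,0.0113,0,0.674,0],[0.0665,0.016,0,0.77,0]]'
python3 - <<'E'
from h import *
o=get_obs();t=o["tool_pos"];y=o["tcp_rot"][2]
for c in("scene","side"):
    p=capture(c);print([(round(x["conf"],2),np.round(atz(p,x["centre"],18),1)) for x in tip_of(p,"gate_end")[:2]])
h=np.array([491.7,-273.9])-t[:2];print(t,y,"hinge in tool",h@[np.cos(y),np.sin(y)],h@[np.sin(y),-np.cos(y)],"gate est",y+np.pi/2+0.013)
E
```

```text
time: 22.78
tool_pos: [424.4, -216.0, 191.3]
tcp_rot: [3.138, -0.001, 0.727]
contact_force: [0.2, 0.1, 0.2]
grip_width: 0.5
finger_force: 0.0
time: 23.45
tool_pos: [484.3, -183.9, 191.0]
tcp_rot: [3.141, -0.002, -0.048]
contact_force: [-0.5, -0.1, 0.3]
grip_width: 0.8
finger_force: 0.3
[(0.64, array([ 511.4, -148.8]))]
[(0.58, array([ 505.4, -155.4]))]
[ 484.27538051 -183.87157901  191.01998782] -0.0483825836716445 hinge in tool 11.770039544720248 89.56398678841569 gate est 1.535413743123252
```

Gate follows. Continue the same arc twice.

```bash
python3 -m inch '[[0.0087,-0.0009,0,0.096,0],[0.0175,-0.0009,0,0.1925,0],[0.0262,-0.0001,0,0.289,0],[0.0348,0.0015,0,0.385,0],[0.0432,0.004,0,0.481,0],[0.0513,0.0072,0,0.5775,0],[0.0591,0.0113,0,0.674,0],[0.0665,0.016,0,0.77,0]]'; python3 -m inch '[[0.0087,-0.0009,0,0.096,0],[0.0175,-0.0009,0,0.1925,0],[0.0262,-0.0001,0,0.289,0],[0.0348,0.0015,0,0.385,0],[0.0432,0.004,0,0.481,0],[0.0475,0.0056,0,0.53,0],[0.0475,0.0056,0,0.53,0]]'
python3 - <<'E'
from h import *
o=get_obs();t=o["tool_pos"];y=o["tcp_rot"][2]
for c in("scene","side"):
    p=capture(c);print([(round(x["conf"],2),np.round(atz(p,x["centre"],18),1)) for x in tip_of(p,"gate_end")[:2]])
h=np.array([491.7,-273.9])-t[:2];print(np.round(o["joint_positions"],2),t,y,"hinge in tool",h@[np.cos(y),np.sin(y)],h@[np.sin(y),-np.cos(y)],"gate est",y+np.pi/2+0.013)
E
```

```text
time: 24.32
tool_pos: [549.1, -203.2, 190.0]
tcp_rot: [3.141, 0.001, -0.816]
contact_force: [-0.8, 0.1, 0.6]
grip_width: 0.5
finger_force: 0.3
time: 24.9
tool_pos: [577.6, -242.4, 190.0]
tcp_rot: [-3.141, -0.0, -1.345]
contact_force: [0.0, 0.2, 0.2]
grip_width: 0.2
finger_force: 0.0
[]
[(0.57, array([ 609.2, -252.5]))]
[-0.52  0.75  1.46 -0.    0.93  2.4 ] [ 577.62101323 -242.4192752   189.98218256] -1.3445303293797486 hinge in tool 11.402765345436956 90.79335598953388 gate est 0.23926599741514798
```

```bash
python3 -m inch '[[0.0055,-0.0007,0,0.06,0],[0.0105,-0.001,0,0.115,0],[0.0154,-0.001,0,0.17,0],[0.0154,-0.001,0,0.17,0]]'
python3 - <<'E'
from h import *
o=get_obs();t=o["tool_pos"];y=o["tcp_rot"][2]
for c in("scene","side","scene","side"):
    p=capture(c);print([(round(x["conf"],2),np.round(atz(p,x["centre"],18),1)) for x in tip_of(p,"gate_end")[:2]])
h=np.array([491.7,-273.9])-t[:2];print(t,y,"hinge in tool",h@[np.cos(y),np.sin(y)],h@[np.sin(y),-np.cos(y)],"gate est",y+np.pi/2+0.013)
E
```

```text
time: 25.43
tool_pos: [582.3, -256.5, 189.8]
tcp_rot: [-3.141, -0.0, -1.515]
contact_force: [0.2, 0.5, 0.6]
grip_width: 0.7
finger_force: 0.0
[(0.62, array([ 618.2, -274.6]))]
[(0.74, array([ 608.6, -267.4]))]
[(0.6, array([ 603.9, -288.5]))]
[(0.53, array([ 612. , -265.8]))]
[ 582.27824141 -256.48520495  189.83792506] -1.5148017152945457 hinge in tool 12.318257585819792 91.41090434820926 gate est 0.0689946115003509
```

```bash
python3 -m inch '[[0.0015,0,0,0.018,0],[0.003,0,0,0.036,0],[0.003,0,0,0.036,0]]'; python3 -m inch '[[0.001,0,0,0.01,0],[0.002,0,0,0.02,0]]'; python3 -m inch '[[0.001,0,0,0,0],[0.001,0,0,0,0]]'; python3 -m inch '[[0.001,0,0,0,0],[0.001,0,0,0,0]]'
```

```text
time: 26.08
tool_pos: [582.6, -259.4, 189.8]
tcp_rot: [-3.141, -0.0, -1.552]
contact_force: [-0.4, -0.3, 1.0]
grip_width: 0.4
finger_force: 0.1
time: 26.25
tool_pos: [582.7, -260.5, 189.8]
tcp_rot: [-3.141, 0.002, -1.571]
contact_force: [1.8, 8.4, 2.2]
grip_width: 0.6
finger_force: 4.0
time: 26.42
tool_pos: [582.8, -260.7, 189.7]
tcp_rot: [3.141, 0.003, -1.571]
contact_force: [2.8, 9.0, 1.8]
grip_width: 0.4
finger_force: 4.3
time: 26.58
tool_pos: [582.9, -261.0, 189.7]
tcp_rot: [3.141, 0.005, -1.571]
contact_force: [2.2, 11.8, 3.6]
grip_width: 0.5
finger_force: 5.9
```

```bash
python3 -m inch '[[0.001,0,0,0,0],[0.002,0,0,0,0],[0.002,0,0,0,0]]'; python3 -m inch '[[-0.01,0,0,0,0],[-0.03,0,0,0,0],[-0.04,0,-0.04,0,0],[-0.06,0,-0.10,0,0],[-0.10,0.02,-0.16,0,0],[-0.14,0.04,-0.16,0,0],[-0.18,0.06,-0.16,0,0],[-0.22,0.06,-0.16,0,0]]'; python3 -m inch '[[-0.04,0,0,0,0],[-0.08,0,0,0,0],[-0.12,0,0,0,0],[-0.16,0,0,0,0],[-0.16,0,0,0,0]]'
python3 - <<'E'
from h import *
P=[capture("scene"),capture("side")];V=[];o=[]
for p in P: print([(round(x["conf"],2),np.round(atz(p,x["centre"],18),1)) for x in tip_of(p,"gate_end")[:1]])
loc("large",(557,-352,-1.58),("scene","side"));loc("small",(557,-364,-1.58),("scene","side"),z0=5)
for p in P:
    im=p["color"][...,::-1].copy();im=cv2.resize(im,None,fx=3,fy=3,interpolation=cv2.INTER_CUBIC)
    u=(proj(p,[545,-290,0])[0]*3).astype(int)
    y0=max(u[1]-200,0);x0=max(u[0]-200,0);o.append(im[y0:y0+400,x0:x0+400])
    q=(557.3,-343.8,-1.584)
    for g in(0,.05): print(np.round(proj(p,bayhull(q,g)[3][[5,7]]),1).tolist())
    print(x0/3,y0/3)
cv2.imwrite("pics/end.png",np.hstack(o))
E
```

```text
time: 26.83
tool_pos: [583.0, -261.6, 189.7]
tcp_rot: [3.14, 0.007, -1.571]
contact_force: [2.3, 18.3, 5.7]
grip_width: 0.3
finger_force: 9.1
time: 27.5
tool_pos: [530.2, -82.9, 346.2]
tcp_rot: [-3.138, -0.002, -1.572]
contact_force: [1.4, 1.2, -0.0]
grip_width: 0.6
finger_force: 0.0
time: 27.92
tool_pos: [530.5, 72.0, 344.0]
tcp_rot: [-3.14, 0.013, -1.551]
contact_force: [-0.7, -0.4, 0.1]
grip_width: 0.2
finger_force: 0.0
[(0.62, array([ 615.7, -283.6]))]
[(0.64, array([ 557.1, -334.8]))]
large [ 556.479 -353.762   -1.62 ] 0.855 [('scene', [556.93, -352.94, -1.62], np.float64(0.739)), ('side', [552.06, -374.36, -1.57], np.float64(0.97))]
small [ 556.619 -362.658   -1.628] 0.448 [('scene', [555.77, -362.45, -1.68], np.float64(0.146)), ('side', [554.55, -364.62, -1.54], np.float64(0.743))]
[[231.0, 160.3], [229.2, 158.9]]
[[232.6, 161.4], [230.6, 160.0]]
179.66666666666666 82.0
[[312.7, 120.4], [313.4, 118.5]]
[[312.3, 121.8], [312.8, 120.0]]
273.6666666666667 61.666666666666664
```

View pics/end.png

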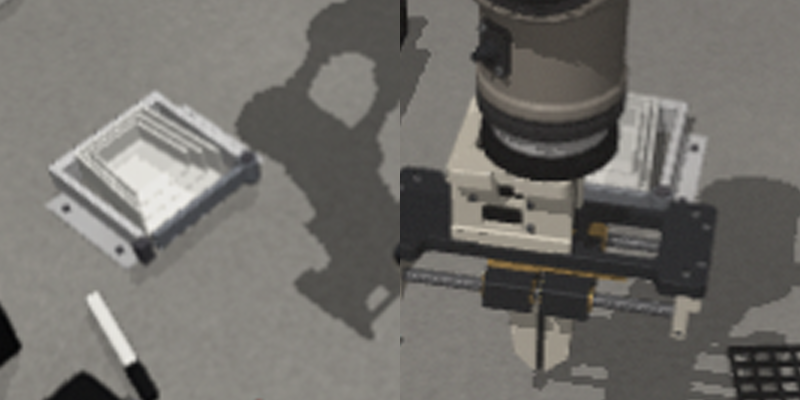

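The final view shows the nest in the bay (crop ~ (150,160)) with the gate bar flush across the mouth at (200,200). I'm handing it in.

```bash
python3 -c "
from plant import *
print(close_job())"
```

```text
the job is handed in; nothing more can be done
None
```

The three trays are nested fully home in order, the nest is against the bay's end stop, and the gate is shut; I handed the job in at about 28 s, with no verdict returned.

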